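# Charge the bedside fragrance jar and hold its bayonet lid at half turn

## Robot

A 7-joint arm with a two-finger parallel gripper is mounted at the origin on the work surface. World frame = base frame: x ahead of the robot, y to its left, z up, the work surface at z = 0. Lengths are in m, angles in rad, forces in N, time in s.
With the tool pointing down it reaches from about 0.4 to 0.875 m from the base axis. Payload 19.3 kg.
Tool frame: the origin (TCP) lies on the centre line of the jaws, within the pads' length; the fingertips stand 25 mm ahead of it and the grasp point (between the pads) lies 6 mm ahead of it (tips_ahead is the distance from the TCP to the fingertips, in m); z points along the fingers, y is the direction in which the jaws open and shut (so a half turn about z gives the same grasp; the last joint's range is limited). The gripper opens to 85 mm and grips with 20 to 120 N. Pads are 22 mm wide; open, the fingers measure 114 mm over their backs; the gripper's body (76 mm by 85 mm) begins 54 mm behind the grasp point. The pads swing forward as they close: fully open they stand 13 mm farther back than shut.
Start: joints at [-1.176, 0.521, -0.036, 1.599, 0.021, 1.021, -0.113], TCP at [0.28, 0.559, 0.256] pointing down, gripper open.
Joint ranges: [-2.91, 2.91], [-0.3, 2.13], [-1.5, 1.42], [0.17, 2.43], [-1.26, 4.41], [0.16, 1.93], [-2.52, 2.52]. Speed limits (rad/s): [1.89, 1.89, 2.39, 2.39, 3.01, 3.01, 3.01].

## Interface

Orientations are given as [roll, pitch, yaw] about the fixed x, y, z axes, in that order (R = Rz(yaw) Ry(pitch) Rx(roll)).
In Python, from workcell import observe, grab_frame, job_done, outline_of, tips_ahead gives the robot as it stands. The module is installed in compiled form; this text tells all that it offers.
- The arm moves only by the tool move_arm, never from a script. Its argument "motion" is a list of rows, each a list of 2 entries, a list of its own where there are three numbers: the shift along the world's x, y, z in mm, then the turn, a rotation vector about the world's x, y, z in rad. A call has 1 to 12 rows; each row is the pose to reach, as a shift and turn from the pose commanded when the call began; what a row does not reach only later rows make up. A row lasts 1/8 s, in which the tool goes at most 62.5 mm and 10.7 degrees, less where a joint would pass 70% of its speed; a pose out of reach is approached as far as the arm can. A call with a gripper value outside its range is refused whole. "jaw" is the finger opening in mm, from 0 to 85.4, set as the call begins (left out, the last holds). The fingers move at their own pace and stop on an object; "grip_force" is the grip in N (left out, the last holds). Time passes only in rows, so rows that repeat a pose let the fingers close. It gives the time, the measured TCP pose, the force and the opening at its end, in the units of the state.
- observe(): the state, without advancing time (a new reading comes with each control period).
- grab_frame(name): name is "side" or "top" or "wrist"; returns a dict with "frame" (420x560x3 uint8, red, green, blue), "fx", "fy", "cx", "cy" (pixels), "dist" ([k1, k2, p1, p2, k3] as OpenCV has them; the pictures are not rectified), "T" (4x4, takes a point from camera to world coordinates); the wrist camera has in their place "mount" (4x4, takes a point from camera to tool coordinates, whose origin is the TCP and whose axes are the flange's). Camera axes: x right, y down, z forward; pixel columns grow to the right and rows downward; lengths in m; the calibration is good to about 2 mm. A picture is of the moment at which its call begins: read the wrist's pose just before it. There is no depth.
- job_done(): hands the job in, once; it reports no verdict.
Trained networks look in the newest picture that a camera, given by its name, has taken for a name from the list of things; names that differ only in an ending like _2 or _b are one class to them, and where a whole thing is asked for, a point or a joint stands for the part that bears it (a point fixed in the world has none). Each returns a list of dicts, best first, with "score" (0 to 1); they miss things now and then, are a little off and sometimes report something else, mostly with a low value. They report only what shows in the picture. A call takes as long as a camera call. They do not tell look-alikes from the thing itself.
- outline_of(label, camera): "pixels" (420x560 bool, what is visible of it) and "pixel" ([column, row] in pixels, amid what is visible of it).
The state is a dict: "clock": time; "qpos": joint angles; "qd": joint speeds; "joint_efforts": joint torques, N m; "position": TCP position; "tool_rot": TCP orientation; "force": force on the tool from outside, world axes, zero at the start; "moment": the same for the moment, N m; "grip_width": finger opening in m.
Only numpy, scipy, OpenCV 4.12 (cv2) and the standard library are available. Lean on these libraries where they do the work, as an engineer would, in place of code of your own. Each camera call takes 0.05 s, during which the arm holds its last target.

## Task

Collect both lilac scent tablets from the dispenser's catch tray into the white fragrance jar, then set the bayonet lid fully home in the jar's mouth and twist it clockwise half-way to the lock, to the blue 45-degree mark, without going on to the click. The ring inside is sprung and would turn the lid back, so finish while still gripping the lid and holding it there. Do not knock the tin, remote, candle, mug or clock about.

Things in the scene. Friction and masses are not known exactly. Their poses are not given: they have to be found in the camera images.
- jar: Fixed white ceramic fragrance jar with a blue band, 100 mm diameter, 85 mm high, bore 92 mm, inner floor at 6 mm. Origin at the centre of its underside, z up; its x axis runs through the two notches of the mouth. On its outer wall brass marks show the notches, blue marks stand 45 degrees clockwise (from above) of them, red marks 90 degrees. A half turn of the jar makes no difference.
- jar_mouth (a point): Centre of the jar's mouth, at rim height, 85 mm above the jar's underside; axes as the jar's. A brass flange, 6 mm thick, leaves a round opening of 62 mm diameter.
- jar_notch (a point): The notch in the flange on the jar's +x side, 36 mm from the axis, at rim height; a like one is on the -x side. Each is at least 16 mm wide and reaches out to 42 mm from the axis. The lid's lugs go down through them, then pass under the flange as the lid is turned clockwise (seen from above); anticlockwise is blocked.
- spring_ring (a joint): Turn in rad of the sprung ring inside the jar: 0 at rest, growing clockwise seen from above. The lid's lugs push it once the lid has turned about 0.06 from the notches, so it reads about 0.7 to 0.75 at half turn. The spring resists with 0.054 N m at 0, 0.10 N m at half turn. Beyond about 1.1 the lugs ride over the click pins; the lock is at about 1.55.
- lid: Loose bayonet lid, 0.18 kg, upright on the coaster. Origin at the centre of the underside of its grey plug (58 mm diameter, 13.5 mm deep), z up. Above the plug a white disc, 92 mm diameter, z 13.5 to 20.5 mm. It goes in with its x axis along the jar's x axis (either way round); fully home, the disc lies on the rim and the origin is 71.5 mm above the jar's underside.
- lid_handle (a point): On the lid's axis, inside its wooden bar handle at the height to grip: 42.5 mm above the lid's origin, 22 mm above the disc. The bar is 64 mm long along the lid's x axis (in line with the lugs), 14 mm thick along y, 30 mm high (z 20.5 to 50.5 mm).
- lid_lug (a point): The brass lug on the lid's +x side, 36 mm from the axis, 3 mm above the underside; a like one is on the -x side. Each is 10 mm wide, 6 mm high and reaches out to 40 mm from the axis.
- coaster: Fixed blue and white coaster under the lid at the start, 100 mm diameter, 8 mm thick; origin at the centre of its underside.
- dispenser: Fixed white tablet dispenser. Origin at the centre of the underside of its grey catch tray, an open tray 170 mm (x) by 134 mm (y), walls 4 mm thick and 14 mm high, floor 4 mm; its tower, 150 by 100 mm and 240 mm high, stands beyond the tray's -y side, from y = -69 mm on.
- tablet0: Loose lilac scent tablet, an upright cylinder of 30 mm diameter, 16 mm high, in the catch tray; origin at the centre of its underside.
- tablet1: The other tablet, just like tablet0.
- tin: Bystander: small round aluminium tin, 42 mm diameter, 18 mm high, standing loose between the jar and the coaster; origin at the centre of its underside.
- remote: Bystander: grey remote control, 140 (x) by 42 by 18 mm, loose; origin at the centre of its underside.
- candle: Bystander: cream candle with a white lid on a marble foot, 96 mm diameter, 99 mm high, loose; origin at the centre of its underside.
- mug: Bystander: blue mug, 80 mm diameter, 92 mm high, loose; origin at the centre of its underside.
- clock: Bystander: black alarm clock, 55 by 110 by 79 mm, loose; origin at the centre of its underside.
There are look-alikes about, which are no part of the job. Leave any pink look-alike of the lid alone.

How it is judged:
On the way, in this order (a step that is already met when the one before it is completed fails the run):
1. both tablets lie inside the jar while the lid is still off (horizontal distance between each of tablet0, tablet1 and jar below 0.05 m and z of each of tablet0, tablet1 in the frame of jar below 0.06 m and distance between lid and jar_mouth above 0.03 m), for 0.1 s.
2. the lid is fully home in the mouth, its lugs through the notches, not yet turned (z of lid in the frame of jar below 0.0745 m and horizontal distance between lid and jar below 0.005 m and value of joint spring_ring below 0.3 rad), for 0.04 s.
3. the lid is turned clockwise to half-way (45 degrees, within 11) and held there for half a second (angle between the x axis of lid and the x axis of jar, either way round between 0.585 and 0.985 rad and value of joint spring_ring above 0.45 rad and z of lid in the frame of jar below 0.0745 m and contact force between the fingers and lid above 2 N), for 0.5 s.
At the end, for the whole second after the job is handed in: Both tablets are in the jar; the lid is fully home (within 3 mm), centred within 5 mm and level within 4 degrees, turned clockwise 45 degrees within 11 degrees with the sprung ring pushed along, steady, and still gripped by the fingers (more than 2 N) (all of step 3 and value of joint spring_ring below 1 rad and z of lid in the frame of jar above 0.068 m and horizontal distance between lid and jar below 0.005 m and angle between lid's own z axis and vertical below 0.07 rad and angular speed of lid below 0.15 rad/s and horizontal distance between each of tablet0, tablet1 and jar below 0.05 m and z of each of tablet0, tablet1 in the frame of jar below 0.06 m); the arm keeps its last pose, push and grip.
It fails at once if the lid is turned on to the lock click (value of joint spring_ring above 1.12 rad).
It fails at once if a bystander (tin, remote, candle, mug or clock) is moved more than 30 mm (distance of any of tin, remote, candle, mug, clock from where it was at the start of the episode above 0.03 m).
It also fails if it takes over 72 s, if anything falls off the work surface, if the arm or the gripper's body presses on something with over 40 N, if the wrist force passes 120 N, or if a joint passes its speed limit or range.

## Working session

There is one attempt and no reset: what is moved stays moved. The work goes in short steps, Python scripts to look and compute and a tool call to move; the robot and the scene stay as the last step left them, time stands still between calls to the robot, and variables do not carry over. Pictures are saved under pics/ and viewed, and the job is handed in when it is done.

Besides the shell and the picture viewer there is one more tool, called as name(argument=value, ...), one argument or row to a line, values as JSON. move_arm: Moves the arm, as the interface text tells. Its arguments: {"type":"object","properties":{"motion":{"type":"array"},"jaw":{"type":"number"},"grip_force":{"type":"number"}},"required":["motion"]}

```bash
mkdir -p pics
cat > h.py <<'E'
import numpy as np, cv2
from workcell import *
def snap(cam,tag):
    s=observe(); f=grab_frame(cam); cv2.imwrite(f'pics/{tag}.png',f['frame'][:,:,::-1]); f['s']=s; 
    return f
E
python3 - <<'E'
from h import *
s=observe(); print({k:np.round(v,3).tolist() for k,v in s.items()}, tips_ahead() if callable(tips_ahead) else tips_ahead)
for c in ['side','top','wrist']:
    f=snap(c,c+'0'); print(c,f['fx'],f['cx'],f['cy'],np.round(f['dist'],4),np.round(f.get('T',f.get('mount')),4).tolist())
    for l in ['jar','lid','coaster','dispenser','tablet0','tin','remote','candle','mug','clock','lid_handle','jar_notch','jar_mouth','lid_lug']:
        try: print(l,[(round(d['score'],2),np.round(d['pixel']).tolist(),int(d['pixels'].sum())) for d in outline_of(l,c)][:4])
        except Exception as e: print(l,e)
E
```

```text
{'clock': 0.0, 'qpos': [-1.176, 0.522, -0.036, 1.6, 0.021, 1.021, -0.113], 'qd': [-0.0, -0.001, -0.0, -0.002, -0.001, -0.002, 0.001], 'joint_efforts': [0.0, -92.712, 1.98, -36.993, 0.018, 0.008, 0.0], 'position': [0.28, 0.558, 0.256], 'tool_rot': [-3.14, 0.0, 2.677], 'force': [0.048, -0.273, 0.427], 'moment': [-0.013, 0.023, 0.014], 'grip_width': 0.085} 0.025
side 408.3452098445886 283.07415689789167 211.51973656903255 [-0.0997  0.      0.      0.      0.    ] [[0.9849, -0.1015, 0.1399, 0.4616], [-0.1723, -0.6391, 0.7496, -0.593], [0.0134, -0.7624, -0.647, 0.6538], [0.0, 0.0, 0.0, 1.0]]
jar [(0.81, [274.0, 248.0], 2620)]
lid [(0.93, [182.0, 208.0], 845), (0.8, [287.0, 159.0], 563), (0.79, [234.0, 177.0], 627), (0.74, [240.0, 144.0], 499)]
coaster [(0.65, [231.0, 189.0], 165)]
dispenser [(0.96, [261.0, 388.0], 8882)]
tablet0 [(0.28, [274.0, 253.0], 2639)]
tin [(0.47, [241.0, 211.0], 234), (0.19, [358.0, 203.0], 1380)]
remote [(0.75, [194.0, 300.0], 1475), (0.53, [274.0, 254.0], 2626)]
candle [(0.6, [370.0, 263.0], 2681)]
mug [(0.85, [314.0, 176.0], 1380)]
clock [(0.84, [359.0, 203.0],
[... 1761 characters left out ...]
   ] [[0.0002, -0.9508, -0.3099, 0.0786], [1.0, 0.0005, -0.0007, -0.0008], [0.0008, -0.3099, 0.9508, -0.1182], [0.0, 0.0, 0.0, 1.0]]
jar []
lid [(0.93, [66.0, 329.0], 1353), (0.69, [195.0, 387.0], 336), (0.57, [303.0, 365.0], 2158)]
coaster [(0.63, [199.0, 372.0], 841), (0.26, [104.0, 419.0], 95)]
dispenser []
tablet0 []
tin [(0.48, [105.0, 415.0], 117), (0.28, [199.0, 385.0], 374)]
remote [(0.65, [198.0, 384.0], 339)]
candle []
mug []
clock []
lid_handle [(0.97, [66.0, 331.0], 1314), (0.82, [301.0, 363.0], 2154), (0.78, [196.0, 389.0], 299)]
jar_notch []
jar_mouth []
lid_lug [(0.67, [196.0, 386.0], 300), (0.64, [198.0, 372.0], 853), (0.58, [64.0, 332.0], 1292), (0.56, [303.0, 365.0], 2121)]
```

View pics/top0.png

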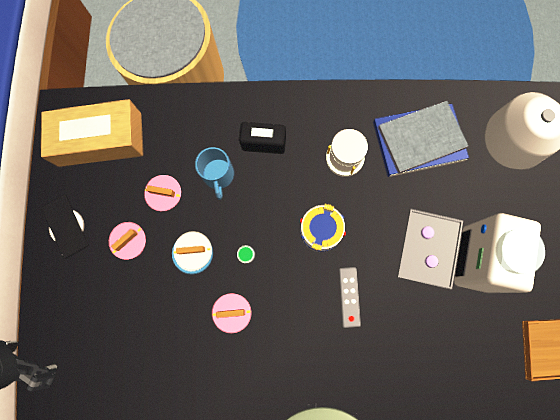

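View pics/side0.png

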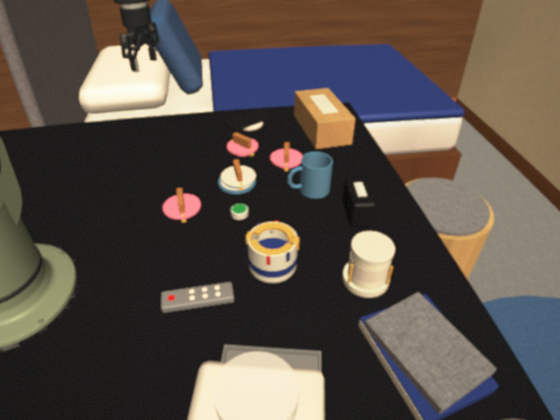

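View pics/wrist0.png

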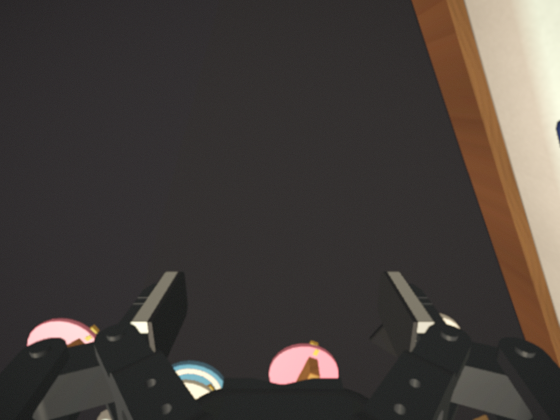

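Top view: the white lid on its blue coaster is at (192,252), the jar at (323,227), and the tablets at (428,232) and (432,261). The pink discs are decoys. The side view agrees: lid (237,178), jar (273,250). Next I'll zoom in and back-project.

```bash
cat >> h.py <<'E'
def camT(f):
    if 'T' in f: return np.array(f['T'])
    from scipy.spatial.transform import Rotation as R
    s=f['s']; M=np.eye(4); M[:3,:3]=R.from_euler('xyz',s['tool_rot']).as_matrix(); M[:3,3]=s['position']
    return M@np.array(f['mount'])
def Kd(f): return np.array([[f['fx'],0,f['cx']],[0,f['fy'],f['cy']],[0,0,1.]]),np.array(f['dist'],float)
def rays(f,px):
    K,d=Kd(f); u=cv2.undistortPoints(np.array(px,float).reshape(-1,1,2),K,d).reshape(-1,2)
    T=camT(f); D=np.c_[u,np.ones(len(u))]@T[:3,:3].T
    return T[:3,3],D/np.linalg.norm(D,axis=1)[:,None]
def atz(f,px,z):
    o,D=rays(f,px); return o+D*((z-o[2])/D[:,2])[:,None]
def proj(f,P):
    K,d=Kd(f); Ti=np.linalg.inv(camT(f)); r,_=cv2.Rodrigues(Ti[:3,:3])
    return cv2.projectPoints(np.array(P,float).reshape(-1,3),r,Ti[:3,3],K,d)[0].reshape(-1,2)
def tri(fs,pxs):
    A=np.zeros((3,3));b=np.zeros(3)
    for f,p in zip(fs,pxs):
        o,D=rays(f,[p]);Pm=np.eye(3)-np.outer(D[0],D[0]);A+=Pm;b+=Pm@o
    return np.linalg.solve(A,b)
def rect(f,cx,cy,z,half=0.07,res=0.0003):
    # world-aligned orthophoto at height z: cols = +x right? use col=-y, row=-x (like top)
    n=int(2*half/res); g=np.arange(n)*res-half
    Y,X=np.meshgrid(cy-g,cx-g); P=np.stack([X,Y,np.full_like(X,z)],-1).reshape(-1,3)
    m=proj(f,P).reshape(n,n,2).astype(np.float32)
    return cv2.remap(f['frame'],m[...,0],m[...,1],cv2.INTER_CUBIC)
E
python3 - <<'E'
from h import *
import pickle
ft=snap('top','top1'); fs=snap('side','side1'); pickle.dump((ft,fs),open('f0.pkl','wb'))
def tri2(n,a,b): p=tri([ft,fs],[a,b]); print(n,np.round(p,4),np.round(proj(ft,[p])-a,1),np.round(proj(fs,[p])-b,1))
tri2('lid handle/disc',(192,251),(238,176))
tri2('jar rim',(323,227),(273,240))
im=ft['frame'].astype(int); hsv=cv2.cvtColor(ft['frame'],cv2.COLOR_RGB2HSV)
# tablets
m=((im[:,:,2]-im[:,:,1]>15)&(im[:,:,0]-im[:,:,1]>8)).astype(np.uint8); m[:,:400]=0
n,l,st,c=cv2.connectedComponentsWithStats(m)
for i in range(1,n):
    if st[i,4]>40: print('tab',c[i],st[i],atz(ft,[c[i]],0.020).round(4),atz(ft,[c[i]],0.016).round(4))
p=atz(ft,[(192,252)],0.0285)[0];print('lid',p)
q=atz(ft,[(323,227)],0.085)[0];print('jar',q)
t=atz(ft,[(431,248)],0.014)[0]; print('tray',t)
A=np.hstack([rect(ft,*p[:2],.0285),rect(ft,*q[:2],.085)]); cv2.imwrite('pics/z1.png',cv2.resize(A,(800,400))[:,:,::-1])
cv2.imwrite('pics/z2.png',cv2.resize(im.astype(np.uint8)[190:310,380:560],(800,533),interpolation=cv2.INTER_CUBIC)[:,:,::-1])
cv2.imwrite('pics/z3.png',cv2.resize(fs['frame'][130:310,150:400],(800,576),interpolation=cv2.INTER_CUBIC)[:,:,::-1])
E
```

```text
lid handle/disc [0.505  0.3033 0.021 ] [[0. 0.]] [[ 0. -0.]]
jar rim [ 0.551  -0.0087  0.0766] [[-0. -0.]] [[-0.  0.]]
tab [427.05833333 232.05833333] [421 226  13  13 120] [[ 0.5424 -0.2654  0.02  ]] [[ 0.5429 -0.2667  0.016 ]]
tab [431.29411765 260.89915966] [426 255  12  13 119] [[ 0.4724 -0.2714  0.02  ]] [[ 0.4727 -0.2726  0.016 ]]
lid [0.50194852 0.30154775 0.0285    ]
jar [ 0.54972377 -0.00811984  0.085     ]
tray [ 0.50402648 -0.27451351  0.014     ]
```

View pics/z1.png

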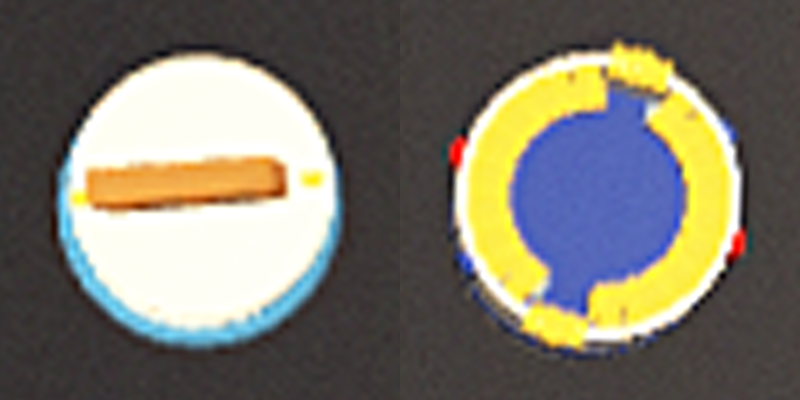

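View pics/z2.png

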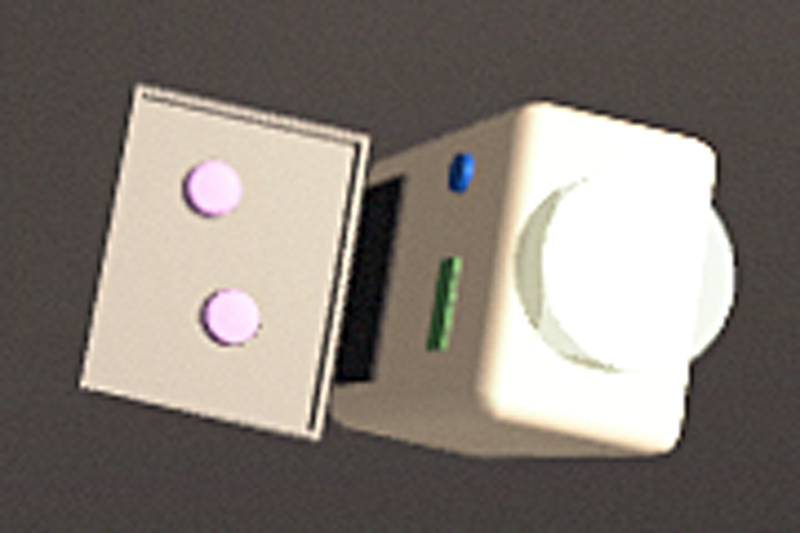

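View pics/z3.png

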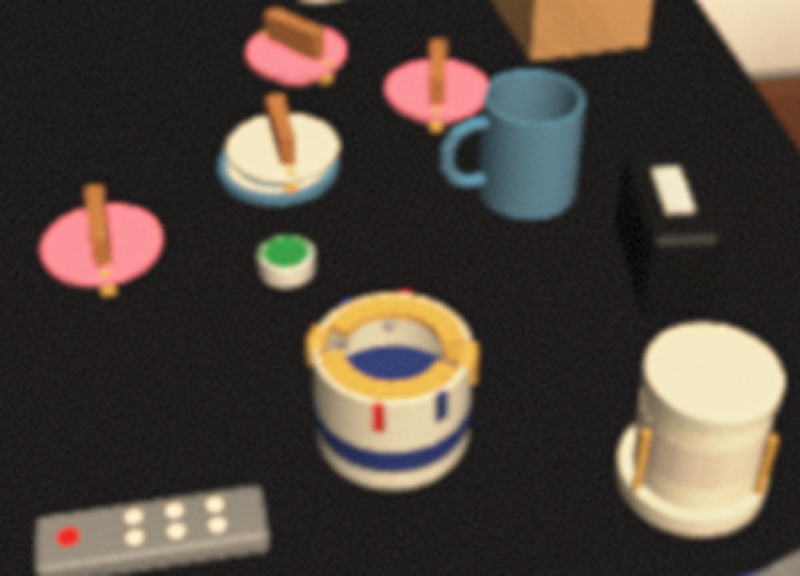

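The zoomed view shows the lid's lug line at a yaw of about -85° and the jar's notches at about -18°. The tray is at about -11°, with the tower on the -y side. I'll move the wrist over the lid and look, then go on to the jar and the tray.

move_arm(
  motion=[
    [[222,-213,0],[0,0,-1.02]],
    [[222,-213,0],[0,0,-1.02]],
    [[222,-213,0],[0,0,-1.02]],
    [[222,-213,0],[0,0,-1.02]],
    [[222,-213,0],[0,0,-1.02]],
    [[222,-213,0],[0,0,-1.02]],
    [[222,-213,0],[0,0,-1.02]],
    [[222,-213,0],[0,0,-1.02]],
  ],
  jaw=46,
)

```text
clock: 3.35
position: [0.5016, 0.3464, 0.2563]
tool_rot: [-3.141, -0.0, 1.66]
force: [0.5, 0.3, -0.3]
grip_width: 0.0458
```

Run:
```python
from h import *
import pickle
print(tips_ahead)
f=snap('wrist','w1'); s=f['s']; print(s['clock'],s['position'],s['tool_rot'],s['grip_width'],s['qpos'])
pickle.dump(f,open('w1.pkl','wb'))
print([(d['score'],d['pixel'],d['pixels'].sum()) for d in outline_of('lid','wrist')])
cv2.imwrite('pics/r1.png',rect(f,.502,.3015,.0285)[:,:,::-1])
```

```text
0.025
3.35 [0.50162818 0.3464319  0.25628618] [-3.14141436e+00 -2.87170278e-04  1.66018545e+00] 0.045817900233765994 [-0.8761025   0.509487    0.25506795  1.65347441 -0.14741245  0.99749078
 -0.48252728]
[(0.82, [326.1, 58.8], np.int64(7442)), (0.76, [423.6, 156.7], np.int64(6068)), (0.75, [284.0, 218.5], np.int64(5081)), (0.6, [151.8, 278.9], np.int64(4296))]
```

View pics/w1.png

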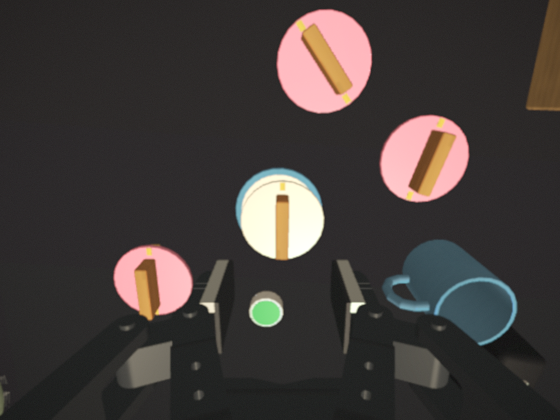

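View pics/r1.png

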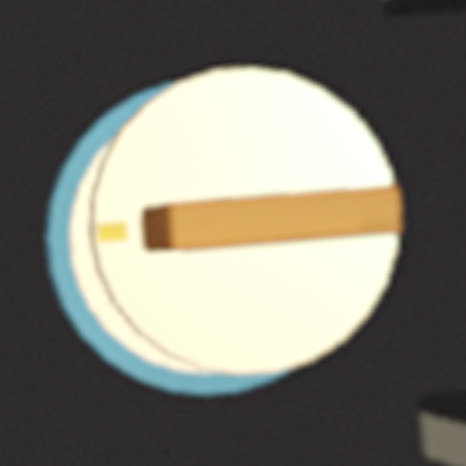

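The wrist view shows the white lid at (283,218), with the pink decoys well away from it. The ortho fit puts the lid at about (0.506, 0.298) with a yaw of -85.3°. Now to the tray.

move_arm(
  motion=[
    [[11,-577,0],[0,0,-0.28]],
    [[11,-577,0],[0,0,-0.28]],
    [[11,-577,0],[0,0,-0.28]],
    [[11,-577,0],[0,0,-0.28]],
    [[11,-577,0],[0,0,-0.28]],
    [[11,-577,0],[0,0,-0.28]],
    [[11,-577,0],[0,0,-0.28]],
    [[11,-577,0],[0,0,-0.28]],
    [[11,-577,0],[0,0,-0.28]],
    [[11,-577,0],[0,0,-0.28]],
    [[11,-577,0],[0,0,-0.28]],
    [[11,-577,0],[0,0,-0.28]],
  ],
)

```text
clock: 4.95
position: [0.5135, -0.2296, 0.2562]
tool_rot: [-3.141, -0.001, 1.379]
force: [-0.4, 0.5, -0.5]
grip_width: 0.0456
```

Run:
```python
from h import *
import pickle
f=snap('wrist','w2'); s=f['s']; print(s['clock'],s['position'],s['tool_rot'],s['qpos'])
pickle.dump(f,open('w2.pkl','wb'))
ft,fs=pickle.load(open('f0.pkl','rb'))
print([(d['score'],d['pixel'],d['pixels'].sum()) for d in outline_of('tablet0','wrist')])
im=f['frame'].astype(int)
m=((im[:,:,2]-im[:,:,1]>15)&(im[:,:,0]-im[:,:,1]>8)).astype(np.uint8)
n,l,st,c=cv2.connectedComponentsWithStats(m)
for i in range(1,n):
    if st[i,4]>100: print('tab',c[i],st[i],atz(f,[c[i]],0.020).round(4),atz(f,[c[i]],0.016).round(4))
cs=[c[i] for i in range(1,n) if st[i,4]>100]
for a in [(427.06,232.06),(431.3,260.9)]:
    for b in cs: print(tri([ft,f],[a,b]).round(4))
cv2.imwrite('pics/r2.png',rect(f,.505,-.272,.014,half=.12,res=.0004)[:,:,::-1])
```

```text
4.95 [ 0.51354233 -0.22964187  0.25622617] [-3.14141253e+00 -6.99510889e-04  1.37908702e+00] [-2.84432286e-04  4.55273771e-01  4.38241128e-01  1.78490937e+00
 -2.31817358e-01  9.52593065e-01  3.42429248e-01]
[(0.92, [312.6, 205.2], np.int64(548)), (0.87, [252.1, 223.1], np.int64(519))]
tab [312.29723502 205.26036866] [301 194  26  26 434] [[ 0.541  -0.2681  0.02  ]] [[ 0.5411 -0.2694  0.016 ]]
tab [254.05555556 222.35632184] [242 210  25  26 522] [[ 0.4726 -0.2756  0.02  ]] [[ 0.472 -0.277  0.016]]
[ 0.5401 -0.2605  0.04  ]
[ 0.5115 -0.191   0.2637]
[ 0.6035 -0.9175 -2.0137]
[ 0.4727 -0.273   0.0215]
```

View pics/w2.png

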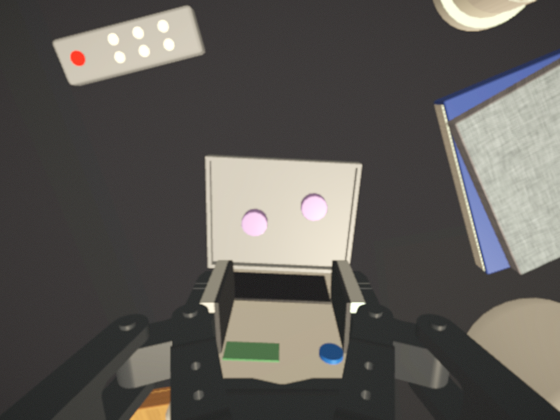

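View pics/r2.png

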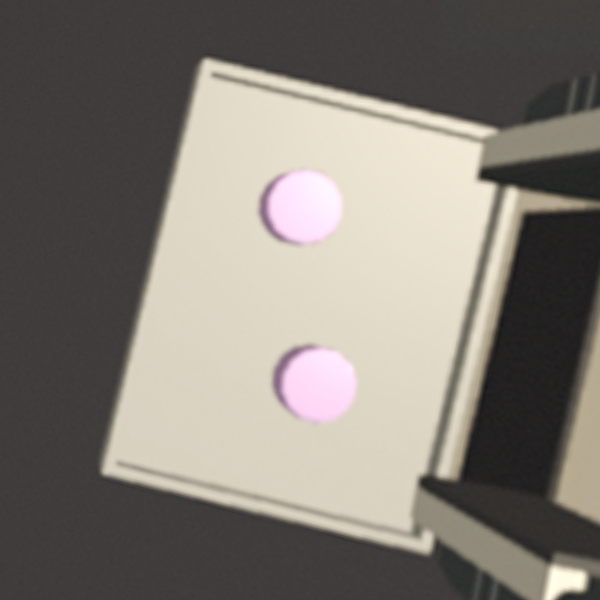

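The wrist view shows the tablets at (312,205) and (254,222), about 70 mm apart. The tray yaw is about -13°. The two cameras differ by 2-3 mm in y, so I'll use the mean and go for tablet0.

Run:
```python
from h import *
s=observe(); print(s['position'],s['tool_rot'],s['qd'])
import pickle
f=pickle.load(open('w2.pkl','rb'))
from scipy.spatial.transform import Rotation as R
M=R.from_euler('xyz',f['s']['tool_rot']).as_matrix()
for t in (.012,.018,.025,.03): print(t,[proj(f,[M@np.array([x,y,t])+f['s']['position']]).round(0).tolist() for x in (.011,-.011) for y in (-.023,.023)])
cv2.imwrite('pics/t2.png',cv2.resize(f['frame'][240:380,190:390],(800,560))[:,:,::-1])
```

```text
[ 0.51357654 -0.22970233  0.25631541] [-3.14156142e+00 -5.61984747e-04  1.37919823e+00] [ 0.00241623  0.00023262  0.00354533 -0.00257674  0.00108355 -0.00075176
  0.00319253]
0.012 [[[228.0, 264.0]], [[333.0, 264.0]], [[230.0, 307.0]], [[331.0, 307.0]]]
0.018 [[[230.0, 257.0]], [[331.0, 257.0]], [[232.0, 300.0]], [[329.0, 300.0]]]
0.025 [[[232.0, 251.0]], [[329.0, 251.0]], [[234.0, 291.0]], [[327.0, 292.0]]]
0.03 [[[234.0, 246.0]], [[328.0, 246.0]], [[236.0, 286.0]], [[326.0, 286.0]]]
```

View pics/t2.png

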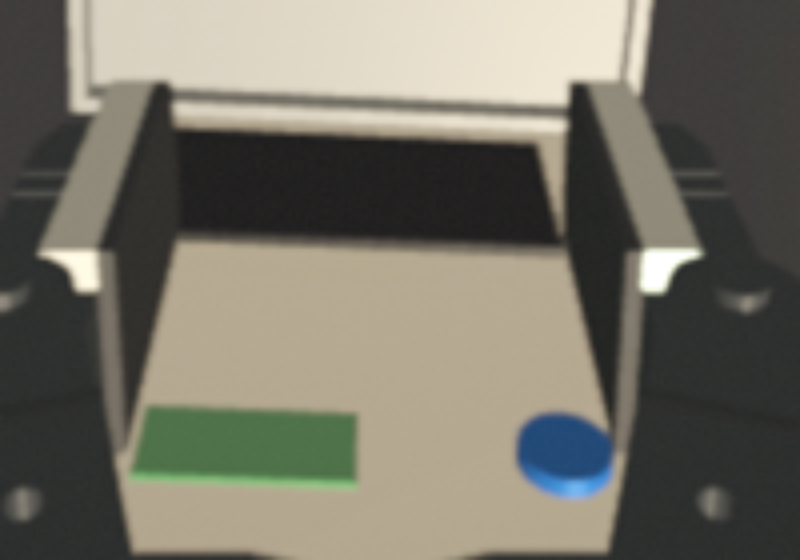

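The image puts the pad tips about 18 mm ahead of the TCP at this opening. I'll go down to TCP z = 0.030.

move_arm(
  motion=[
    [[28,-37,-50],[0,0,-0.04]],
    [[28,-37,-100],[0,0,-0.04]],
    [[28,-37,-150],[0,0,-0.04]],
    [[28,-37,-190],[0,0,-0.04]],
    [[28,-37,-215],[0,0,-0.04]],
    [[28,-37,-226],[0,0,-0.04]],
    [[28,-37,-226],[0,0,-0.04]],
  ],
  jaw=46,
)

```text
clock: 5.92
position: [0.5413, -0.2678, 0.0303]
tool_rot: [-3.141, -0.0, 1.338]
force: [-0.6, -0.0, 1.0]
grip_width: 0.0459
```

move_arm(
  motion=[
    [[0,0,0],[0,0,0]],
    [[0,0,0],[0,0,0]],
    [[0,0,0],[0,0,0]],
    [[0,0,0],[0,0,0]],
  ],
  jaw=10,
  grip_force=30,
)

```text
clock: 6.42
position: [0.5418, -0.2684, 0.0316]
tool_rot: [3.14, -0.0, 1.337]
force: [-1.7, 1.0, 8.3]
grip_width: 0.0285
```

move_arm(
  motion=[
    [[0,0,50],[0,0,0]],
    [[0,0,100],[0,0,0]],
    [[0,50,135],[0,0,0]],
    [[3,110,135],[0,0,0]],
    [[6,170,135],[0,0,0]],
    [[8,225,135],[0,0,0]],
    [[10,259,125],[0,0,0]],
    [[10,259,95],[0,0,0]],
    [[10,259,91],[0,0,0]],
    [[10,259,91],[0,0,0]],
  ],
)

```text
clock: 7.68
position: [0.5514, -0.01, 0.1221]
tool_rot: [3.141, 0.0, 1.336]
force: [-0.1, -0.3, -0.3]
grip_width: 0.0284
```

Run:
```python
from h import *
f=snap('wrist','w3'); snap('side','s3'); s=f['s']; print(s['clock'],s['position'],s['grip_width'],s['force'])
```

```text
7.675 [ 0.55139612 -0.01000344  0.12208784] 0.028429314823020985 [-0.05865547 -0.27795057 -0.3413818 ]
```

View pics/w3.png

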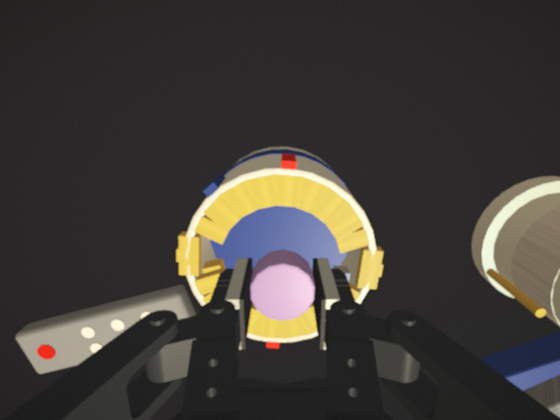

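View pics/s3.png

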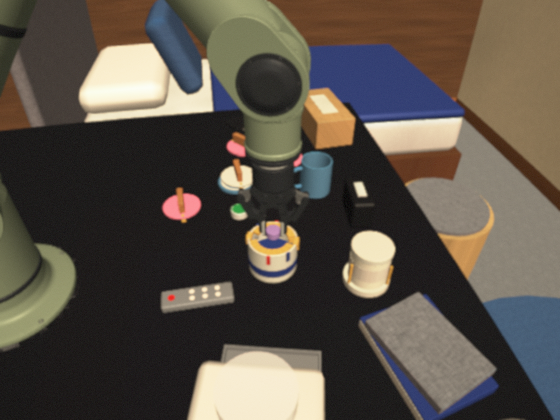

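The tablet is held over the mouth: (282,290) in the wrist view, with the jar opening around (280,265), and the side view agrees. Releasing it.

move_arm(
  motion=[
    [[0,0,0],[0,0,0]],
    [[0,0,0],[0,0,0]],
    [[0,0,0],[0,0,0]],
    [[0,0,45],[0,0,0]],
    [[0,0,60],[0,0,0]],
  ],
  jaw=46,
)

```text
clock: 8.4
position: [0.5519, -0.0095, 0.1833]
tool_rot: [3.139, -0.001, 1.337]
force: [-0.9, 0.1, -0.8]
grip_width: 0.0462
```

Run:
```python
from h import *
f=snap('wrist','w4'); s=f['s']; print(s['clock'],s['position'],s['grip_width'],s['force'])
```

```text
8.4 [ 0.55187485 -0.00948457  0.18327478] 0.0461502393073271 [-0.88500858  0.10829608 -0.78299449]
```

View pics/w4.png

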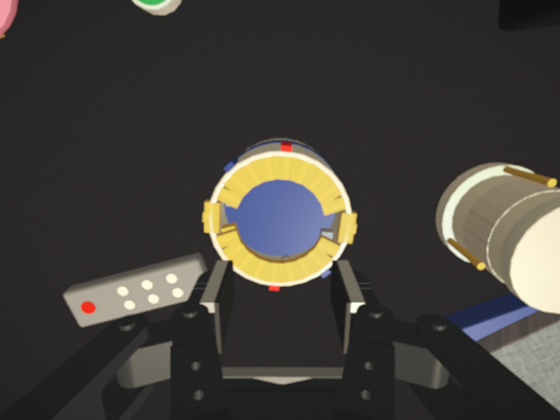

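move_arm(
  motion=[
    [[-15,-60,0],[0,0,0]],
    [[-30,-118,0],[0,0,0]],
    [[-48,-175,0],[0,0,0]],
    [[-65,-230,0],[0,0,-0.01]],
    [[-78,-264,-30],[0,0,-0.01]],
    [[-78,-264,-80],[0,0,-0.01]],
    [[-78,-264,-125],[0,0,-0.01]],
    [[-78,-264,-147],[0,0,-0.01]],
    [[-78,-264,-147],[0,0,-0.01]],
  ],
)

```text
clock: 9.57
position: [0.472, -0.2729, 0.0325]
tool_rot: [-3.138, -0.001, 1.326]
force: [0.0, -0.5, 0.6]
grip_width: 0.046
```

Run:
```python
from h import *
ft=snap('top','top4'); f=snap('wrist','w5'); s=f['s']; print(s['clock'],s['position'])
cv2.imwrite('pics/z4.png',cv2.resize(ft['frame'][180:280,280:480],(800,400),interpolation=cv2.INTER_CUBIC)[:,:,::-1])
```

```text
9.625 [ 0.47267391 -0.27328091  0.03385587]
```

View pics/z4.png

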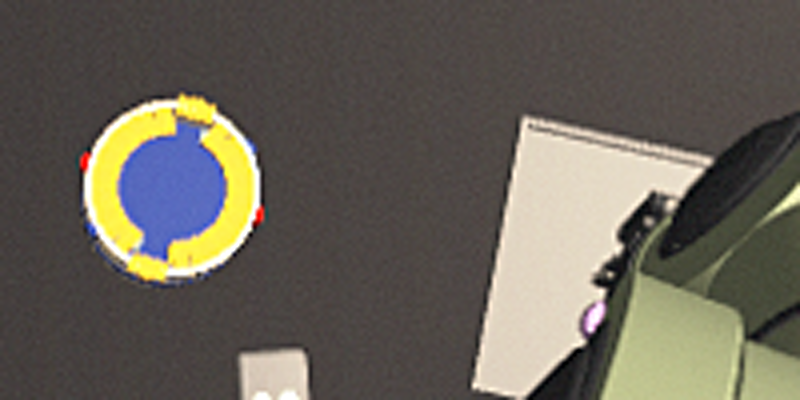

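View pics/w5.png

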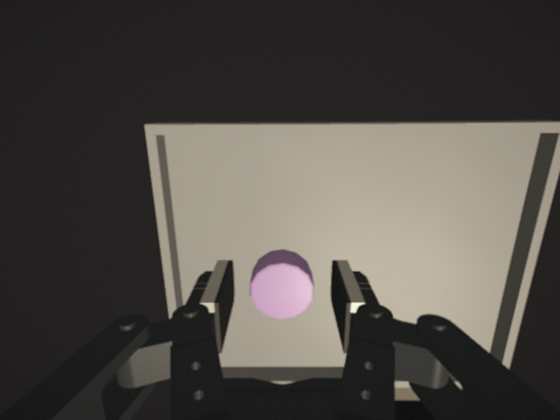

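Tablet1 sits midway between the pads at (282,285). Tablet0 isn't visible in the mouth, so it is probably under the flange; I'll check that on the way back. Gripping.

move_arm(
  motion=[
    [[0,0,0],[0,0,0]],
    [[0,0,0],[0,0,0]],
    [[0,0,0],[0,0,0]],
    [[0,0,50],[0,0,0]],
    [[0,0,100],[0,0,0]],
    [[15,50,140],[0,0,0]],
    [[30,105,147],[0,0,0]],
    [[45,155,147],[0,0,0]],
    [[52,190,147],[0,0,0]],
    [[52,190,147],[0,0,0]],
  ],
  jaw=10,
)

```text
clock: 10.92
position: [0.5259, -0.0803, 0.1819]
tool_rot: [3.141, -0.001, 1.331]
force: [0.1, -0.2, -0.1]
grip_width: 0.0282
```

Run:
```python
from h import *
fs=snap('side','s5'); f=snap('wrist','w6'); s=f['s']; print(s['clock'],s['position'],s['grip_width'])
cv2.imwrite('pics/z5.png',cv2.resize(fs['frame'][200:300,220:330],(660,600),interpolation=cv2.INTER_CUBIC)[:,:,::-1])
```

```text
10.975 [ 0.52543184 -0.08231119  0.18198991] 0.02827143219280306
```

View pics/z5.png

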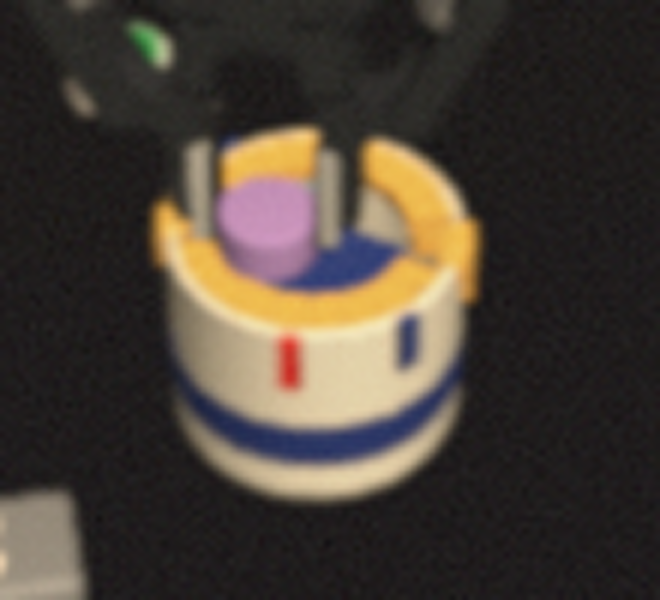

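View pics/w6.png

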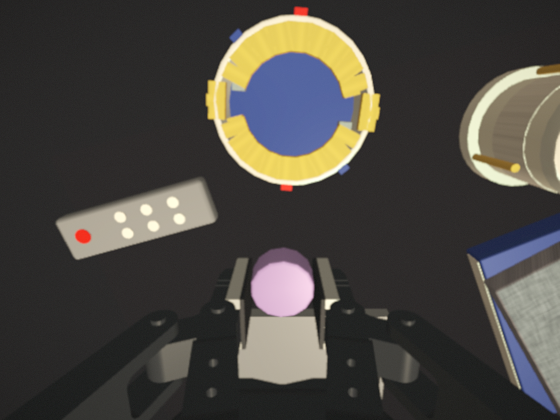

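Tablet1 is held at (282,285). Tablet0 still isn't visible inside the jar, so I'll check more closely before dropping this one.

Run:
```python
from h import *
a=cv2.imread('pics/w6.png')[0:200,190:400]; b=cv2.imread('pics/w4.png')[130:300,180:380]
cv2.imwrite('pics/z6.png',np.hstack([cv2.resize(a,(400,380),interpolation=cv2.INTER_CUBIC),cv2.resize(b,(400,380),interpolation=cv2.INTER_CUBIC)]))
for c in ['side','wrist','top']:
    snap(c,'x_'+c); print(c,[(d['score'],d['pixel'],d['pixels'].sum()) for d in outline_of('tablet0',c)])
```

```text
side [(0.73, [264.0, 237.6], np.int64(230))]
wrist [(0.62, [278.2, 285.4], np.int64(3433))]
top [(0.66, [193.5, 248.2], np.int64(1162))]
```

View pics/z6.png

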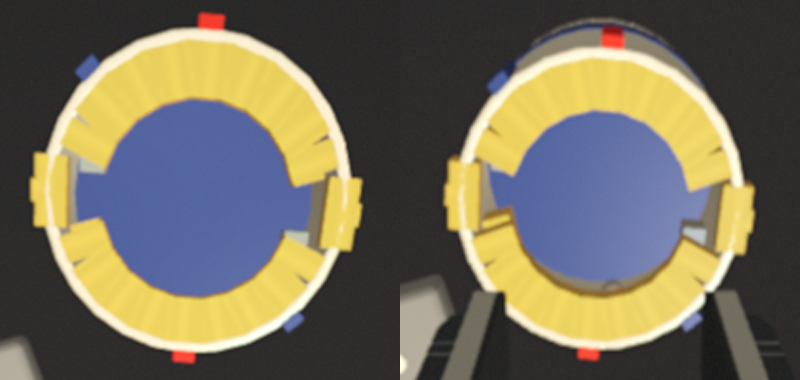

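View pics/x_top.png

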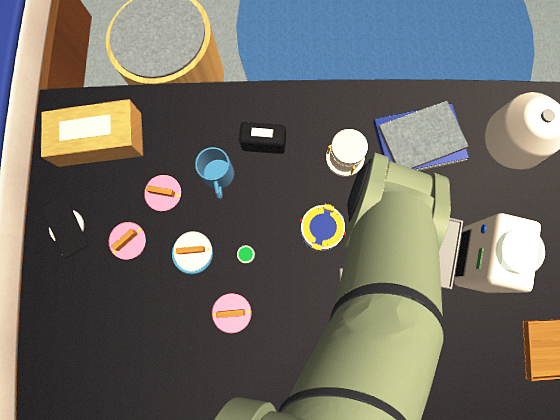

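Tablet0 must be on edge under the flange; nothing lilac shows outside the jar. I'll drop tablet1 and then check from the side.

move_arm(
  motion=[
    [[15,40,0],[0,0,0]],
    [[26,72,-10],[0,0,0]],
    [[26,74,-45],[0,0,0]],
    [[26,74,-60],[0,0,0]],
    [[26,74,-60],[0,0,0]],
    [[26,74,-60],[0,0,0]],
  ],
)

```text
clock: 12.08
position: [0.5516, -0.0101, 0.1222]
tool_rot: [3.141, -0.0, 1.326]
force: [1.0, 0.0, 0.5]
grip_width: 0.0282
```

move_arm(
  motion=[
    [[0,0,0],[0,0,0]],
    [[0,0,0],[0,0,0]],
    [[0,0,0],[0,0,0]],
  ],
  jaw=46,
)

```text
clock: 12.45
position: [0.5513, -0.0093, 0.1216]
tool_rot: [3.141, -0.0, 1.327]
force: [-0.6, -0.2, -0.0]
grip_width: 0.0461
```

Run:
```python
from h import *
f=snap('wrist','w7'); fs=snap('side','s7'); print(f['s']['clock'],f['s']['position'],f['s']['grip_width'])
cv2.imwrite('pics/z7.png',np.hstack([cv2.resize(f['frame'][130:360,170:400],(400,400)),cv2.resize(fs['frame'][200:300,220:330],(400,400))])[:,:,::-1])
```

```text
12.45 [ 0.55128624 -0.00929026  0.12155275] 0.04607630054838013
```

View pics/z7.png

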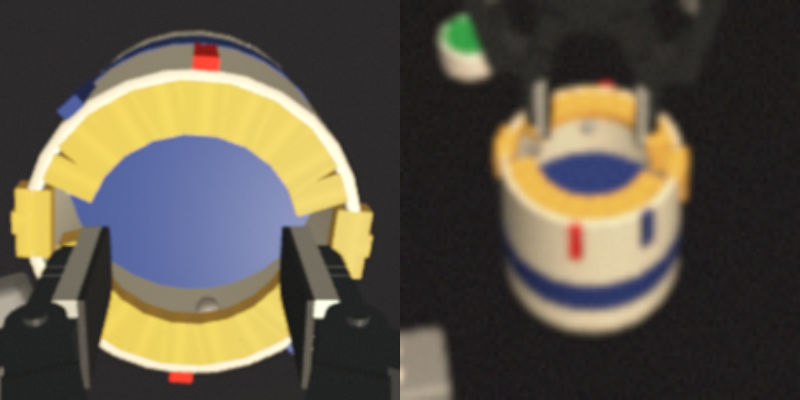

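Run:
```python
from h import *
f=snap('wrist','w7b')
c=np.array([.5505,-.009]); d=np.array([np.sin(.23),-np.cos(.23)])  # toward -tool x
for z in (.006,.02,.03,.04,.05,.06,.07,.079): print(z, proj(f,[[*(c+d*.046),z]]).round(0))
print('rim in',proj(f,[[*(c+d*.031),.079]]),proj(f,[[*(c+d*.031),.085]]))
```

```text
0.006 [[307. 262.]]
0.02 [[309. 270.]]
0.03 [[310. 277.]]
0.04 [[311. 285.]]
0.05 [[312. 293.]]
0.06 [[313. 301.]]
0.07 [[315. 311.]]
0.079 [[316. 321.]]
rim in [[304.8459127  300.28213899]] [[305.56864075 306.63344903]]
```

The blue surface meets the wall at about z = 0.055. It appears to be a visual membrane of the ring, with the tablets below it. Next I'll measure the jar with the tool turned to the insertion yaw, and check the table.

move_arm(
  motion=[
    [[0,0,50],[0,0,0]],
    [[-10,3,100],[0,0,0.15]],
    [[-25,8,150],[0,0,0.33]],
    [[-47,15,191],[0,0,0.5]],
    [[-47,15,191],[0,0,0.68]],
    [[-47,15,191],[0,0,0.86]],
    [[-47,15,191],[0,0,1.04]],
    [[-47,15,191],[0,0,1.22]],
    [[-47,15,191],[0,0,1.4]],
    [[-47,15,191],[0,0,1.5]],
    [[-47,15,191],[0,0,1.5]],
    [[-47,15,191],[0,0,1.5]],
  ],
)

```text
clock: 14.1
position: [0.5041, 0.0056, 0.3123]
tool_rot: [-3.142, 0.0, 2.824]
force: [0.7, 0.1, 0.6]
grip_width: 0.046
```

Run:
```python
from h import *
import pickle
f=snap('wrist','w8'); s=f['s']; pickle.dump(f,open('w8.pkl','wb')); print(s['clock'],s['position'],s['tool_rot'],s['qpos'])
ft=snap('top','top8')
cv2.imwrite('pics/r8.png',rect(f,.5505,-.009,.085,half=.07,res=.0003)[:,:,::-1])
```

```text
14.1 [0.5041438  0.00562129 0.31230072] [-3.14155361e+00  1.13734549e-05  2.82420121e+00] [-0.31145997  0.27058781  0.22699181  1.8521897  -0.07032528  1.02653653
  1.19740129]
```

View pics/w8.png

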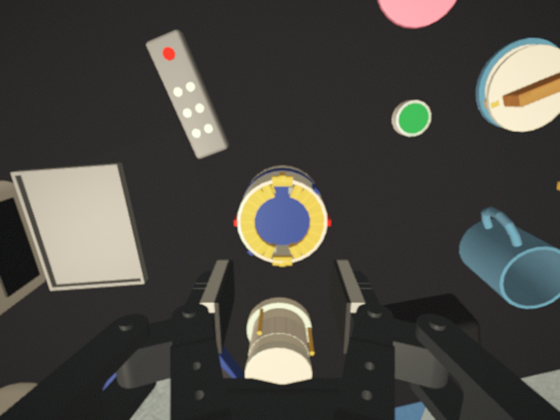

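View pics/top8.png

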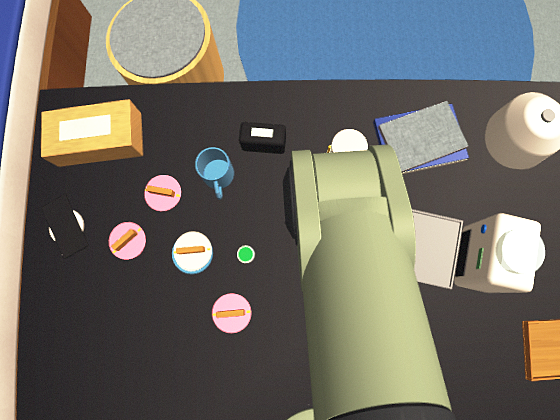

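View pics/r8.png

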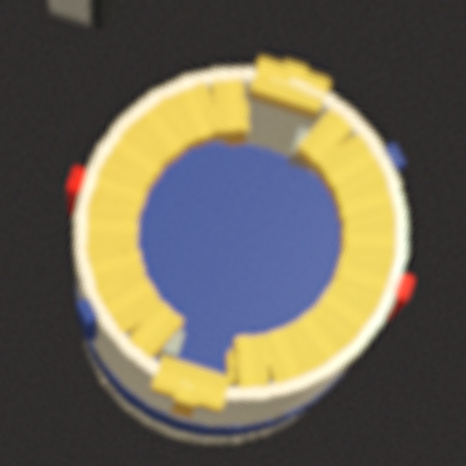

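The tray is empty and nothing lilac is on the table. The jar is centred at (282,221) in the wrist view. Now I'll fit circles the same way for the lid (picture w1) and the jar (w8), so the camera-mount error cancels.

```bash
cat > fit.py <<'E'
from h import *
import pickle
from scipy.optimize import least_squares
def fit(f,c0,z,R,arc=85,thr=120):
    res=.0003;half=.075
    I=rect(f,*c0,z,half,res); g=cv2.GaussianBlur(I,(0,0),1.2)[:,:,0].astype(float) # red channel
    cam=camT(f)[:2,3]; away=np.arctan2(*(np.array(c0)-cam)[::-1])
    pts=[]
    for a in np.radians(np.arange(-arc,arc+1,3))+away:
        r=np.arange(R-.008,R+.008,res/3)
        px=(half-r*np.cos(a))/res; py=(half-r*np.sin(a))/res  # row from x, col from y
        v=cv2.remap(g.astype(np.float32),py.astype(np.float32),px.astype(np.float32),cv2.INTER_LINEAR).ravel()
        k=np.where((v[:-1]>=thr)&(v[1:]<thr))[0]
        if len(k): pts.append((c0[0]+r[k[-1]]*np.cos(a),c0[1]+r[k[-1]]*np.sin(a)))
    P=np.array(pts)
    s=least_squares(lambda p:np.hypot(P[:,0]-p[0],P[:,1]-p[1])-R,c0,loss='soft_l1',f_scale=.0005)
    s2=least_squares(lambda p:np.hypot(P[:,0]-p[0],P[:,1]-p[1])-p[2],[*c0,R],loss='soft_l1',f_scale=.0005)
    return s.x,s2.x,np.sqrt(np.mean(np.minimum(abs(s.fun),.003)**2)),len(P)
def tool(f,p):
    y=f['s']['tool_rot'][2]; d=np.array(p[:2])-f['s']['position'][:2]
    return np.array([d@[np.cos(y),np.sin(y)], d@[np.sin(y),-np.cos(y)]])
E
python3 - <<'E'
from fit import *
for n,c,z,R in [('w1.pkl',(.5055,.298),.0285,.046),('w8.pkl',(.548,-.009),.085,.05)]:
    f=pickle.load(open(n,'rb')); r=fit(f,c,z,R); print(n,r, 'tool',tool(f,r[0])); r=fit(f,c,z,R,arc=60);print(r)
ft,fs=pickle.load(open('f0.pkl','rb'))
print('top lid',fit(ft,(.505,.3),.0285,.046)); print('top jar',fit(ft,(.55,-.009),.085,.05))
E
```

```text
w1.pkl (array([0.50566069, 0.29703043]), array([0.50560691, 0.29796   , 0.04673111]), np.float64(0.00035110468514411183), 57) tool [-0.04956422 -0.00039367]
(array([0.50566061, 0.29708427]), array([0.50562859, 0.29746   , 0.04631482]), np.float64(0.00019768886698052078), 41)
w8.pkl (array([ 0.55179892, -0.01162558]), array([ 0.55083249, -0.01132169,  0.05068799]), np.float64(0.0012004102057630616), 57) tool [-0.05065743 -0.00151278]
(array([ 0.55170154, -0.01157968]), array([ 0.55191263, -0.01164677,  0.0498356 ]), np.float64(0.001213395769502534), 41)
top lid (array([0.50634784, 0.30316405]), array([0.50466496, 0.30036055, 0.04871923]), np.float64(0.001177905427748131), 57)
top jar (array([ 0.55232812, -0.00764486]), array([ 0.55211927, -0.00756453,  0.05016237]), np.float64(0.0013413757739598573), 57)
```

Run:
```python
from fit import *
f=pickle.load(open('w8.pkl','rb'))
res=.0003;half=.06;c0=(.5505,-.010)
I=rect(f,*c0,.085,half,res); hsv=cv2.cvtColor(I,cv2.COLOR_RGB2HSV)
yel=((hsv[...,0]>18)&(hsv[...,0]<32)&(hsv[...,1]>90)&(hsv[...,2]>150))
# boundary yellow->white outside, inner blue->yellow; radial scan
out=[];inn=[];sil=[]
dark=(I.max(2)<90)
for a in np.radians(np.arange(0,360,2)):
    rel=np.degrees(a)-(-18.7); 
    r=np.arange(.024,.056,.0001); rr=np.round((half-r*np.cos(a))/res).astype(int); cc=np.round((half-r*np.sin(a))/res).astype(int)
    y=yel[rr,cc]; k=np.where(y)[0]
    m=abs((rel+90)%180-90)
    if m<22: continue
    if len(k)>20: inn.append((r[k[0]],a)); out.append((r[k[-1]],a))
for nm,L in (('inner',inn),('outer',out)):
    L=np.array(L); P=np.c_[c0[0]+L[:,0]*np.cos(L[:,1]),c0[1]+L[:,0]*np.sin(L[:,1])]
    s=least_squares(lambda p:np.hypot(P[:,0]-p[0],P[:,1]-p[1])-p[2],[*c0,np.median(L[:,0])],loss='soft_l1',f_scale=.0003)
    print(nm,s.x,np.sqrt(np.mean(s.fun**2)),len(P))
```

```text
inner [ 0.54974819 -0.01083477  0.03073218] 0.0002459432714035663 136
outer [ 0.55061805 -0.01112095  0.04612558] 0.00020212854008644162 136
```

The jar centre as the wrist camera sees it is (0.5503, -0.0110), and the lid is at (0.5057, 0.2974). Going above the lid.

move_arm(
  motion=[
    [[2,60,0],[0,0,-0.17]],
    [[2,120,0],[0,0,-0.34]],
    [[2,180,0],[0,0,-0.51]],
    [[2,235,-20],[0,0,-0.68]],
    [[2,275,-60],[0,0,-0.85]],
    [[2,291,-110],[0,0,-1.02]],
    [[2,291,-150],[0,0,-1.15]],
    [[2,291,-182],[0,0,-1.172]],
    [[2,291,-182],[0,0,-1.172]],
    [[2,291,-182],[0,0,-1.172]],
  ],
  jaw=40,
)

```text
clock: 15.45
position: [0.5068, 0.2969, 0.1315]
tool_rot: [3.14, -0.001, 1.655]
force: [0.3, 0.1, 0.3]
grip_width: 0.0402
```

Run:
```python
from h import *
f=snap('wrist','w9'); s=f['s']; print(s['clock'],s['position'],s['tool_rot'],s['grip_width'])
```

```text
15.45 [0.50675026 0.29687926 0.13154556] [ 3.14048770e+00 -5.86024697e-04  1.65480685e+00] 0.04017684298692842
```

View pics/w9.png

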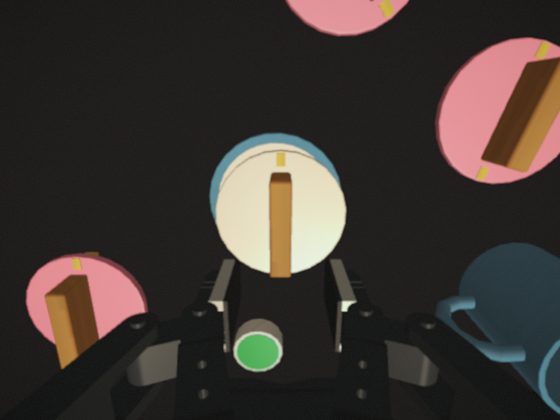

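The white lid's bar lies straight between the pads, at about column 280. Descending and gripping.

Run:
```python
from fit import *
f=snap('wrist','w9b'); r=fit(f,(.5057,.2975),.0285,.046,arc=70); print(f['s']['position'],f['s']['tool_rot'],r,tool(f,r[0]))
```

```text
[0.50688708 0.29695871 0.13181417] [ 3.13990390e+00 -1.02355160e-03  1.65477104e+00] (array([0.50567632, 0.29794675]), array([0.50570522, 0.2974439 , 0.04560693]), np.float64(0.0008631343674368805), 47) [ 0.00108611 -0.00112361]
```

move_arm(
  motion=[
    [[-1,0,-35],[0,0,0]],
    [[-1,0,-60],[0,0,0]],
    [[-1,0,-70],[0,0,0]],
    [[-1,0,-70],[0,0,0]],
  ],
  jaw=40,
)

```text
clock: 16.05
position: [0.5054, 0.2967, 0.0608]
tool_rot: [3.141, -0.0, 1.655]
force: [-0.0, 0.8, 0.1]
grip_width: 0.0399
```

move_arm(
  motion=[
    [[0,0,0],[0,0,0]],
    [[0,0,0],[0,0,0]],
    [[0,0,0],[0,0,0]],
    [[0,0,0],[0,0,0]],
    [[0,0,0],[0,0,0]],
  ],
  jaw=5,
  grip_force=80,
)

```text
clock: 16.68
position: [0.5057, 0.297, 0.0616]
tool_rot: [3.14, -0.001, 1.655]
force: [-2.4, -2.1, 10.6]
grip_width: 0.0125
```

move_arm(
  motion=[
    [[0,0,25],[0,0,0]],
    [[0,0,70],[0,0,0]],
    [[0,0,120],[0,0,0.1]],
    [[8,-50,150],[0,0,0.25]],
    [[16,-105,150],[0,0,0.4]],
    [[24,-160,150],[0,0,0.55]],
    [[32,-215,150],[0,0,0.7]],
    [[40,-265,150],[0,0,0.86]],
    [[45,-298,150],[0,0,1.02]],
    [[46,-308,140],[0,0,1.158]],
    [[46,-308,110],[0,0,1.158]],
    [[46,-308,110],[0,0,1.158]],
  ],
)

```text
clock: 18.18
position: [0.5502, -0.0116, 0.1694]
tool_rot: [-3.14, -0.002, 2.812]
force: [0.3, -0.3, -1.7]
grip_width: 0.0126
```

Run:
```python
from fit import *
f=snap('wrist','w10'); s=f['s']; print(s['clock'],s['position'],s['tool_rot'],s['grip_width'],s['force'],s['moment'])
fs=snap('side','s10'); ft=snap('top','top10')
pickle.dump((f,fs,ft),open('w10.pkl','wb'))
cv2.imwrite('pics/z10.png',np.hstack([f['frame'][130:400,140:420],cv2.resize(fs['frame'][180:300,210:340],(290,270),interpolation=cv2.INTER_CUBIC)])[:,:,::-1])
```

```text
18.175 [ 0.55020996 -0.01156613  0.16943916] [-3.14048934e+00 -2.40733357e-03  2.81212932e+00] 0.012597487263889814 [ 0.29415751 -0.33841986 -1.65898144] [ 0.03496144 -0.01839577 -0.07936663]
```

View pics/z10.png

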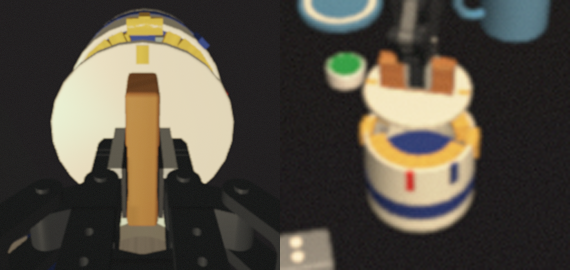

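View pics/top10.png

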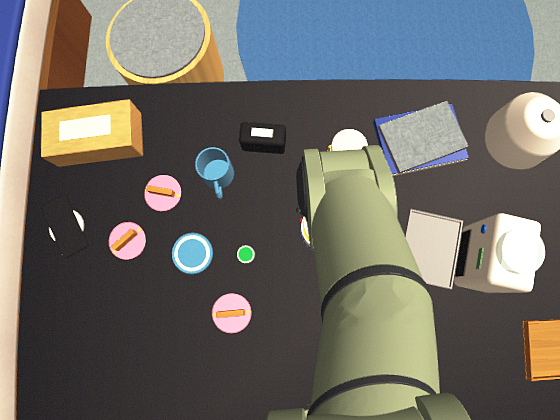

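Run:
```python
from fit import *
f,fs,ft=pickle.load(open('w10.pkl','rb')); ft0,fs0=pickle.load(open('f0.pkl','rb'))
for arc in (50,70,85): print('jar',fit(fs0,(.55,-.01),.085,.05,arc=arc)[:3]); 
for z in (.136,.138):print('lid',[fit(fs,(.55,-.01),z,.046,arc=a)[:3] for a in (50,70,85)])
I1=rect(fs0,.55,-.01,.085,.07);I2=rect(fs,.55,-.01,.137,.07)
cv2.imwrite('pics/c10.png',np.hstack([I1,I2])[:,:,::-1][::1])
```

```text
jar (array([ 0.54946452, -0.00871462]), array([ 0.54957941, -0.0081277 ,  0.04948423]), np.float64(0.000861650163652016))
jar (array([ 0.54938689, -0.00859673]), array([ 0.54912315, -0.00975589,  0.05096237]), np.float64(0.000856005971262444))
jar (array([ 0.54936528, -0.00854481]), array([ 0.54859945, -0.01086388,  0.05195649]), np.float64(0.0012248272267422352))
lid [(array([ 0.54714483, -0.0069692 ]), array([ 0.54424888, -0.01913986,  0.05633684]), np.float64(0.0015980204212037597)), (array([ 0.54772301, -0.00733028]), array([ 0.54723569, -0.01035002,  0.04778101]), np.float64(0.0012778257561935715)), (array([ 0.5479478 , -0.00737892]), array([ 0.54729569, -0.00972356,  0.04741078]), np.float64(0.0012201527044822182))]
lid [(array([ 0.54502506, -0.00727719]), array([ 0.54020688, -0.03205564,  0.06687216]), np.float64(0.001979269298398648)), (array([ 0.54727032, -0.00975812]), array([ 0.54694311, -0.01193887,  0.04729049]), np.float64(0.001419746090194015)), (array([ 0.54742967, -0.00970708]), array([ 0.54693519, -0.01167429,  0.04715481]), np.float64(0.0013202946279935745))]
```

```bash
python3 -c "
import cv2;a=cv2.imread('pics/c10.png');print(a.shape);cv2.imwrite('pics/c10s.png',cv2.resize(a,(800,400)))"
```

```text
(466, 932, 3)
```

View pics/c10s.png

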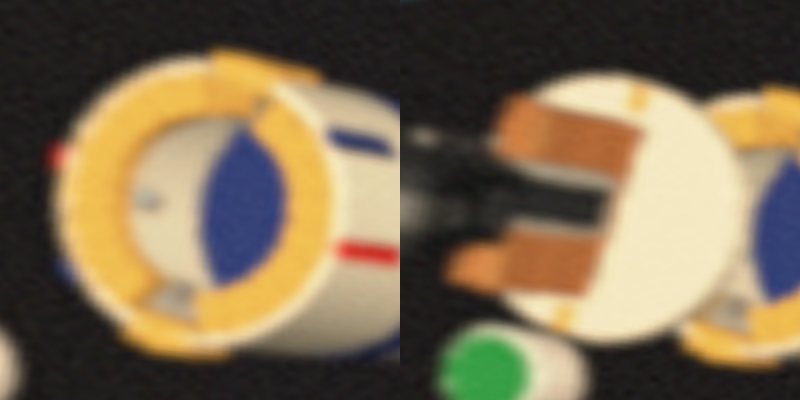

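The side ortho view shows the lug line at 18.9° and the lid centred over the jar to within about 1 mm. I'll correct x by +1 mm and descend to just above entry, then feel for contact.

move_arm(
  motion=[
    [[1,0.5,-15],[0,0,0]],
    [[1,0.5,-25],[0,0,0]],
    [[1,0.5,-30],[0,0,0]],
    [[1,0.5,-33],[0,0,0]],
    [[1,0.5,-35],[0,0,0]],
    [[1,0.5,-37],[0,0,0]],
    [[1,0.5,-37],[0,0,0]],
  ],
)

```text
clock: 19.2
position: [0.5522, -0.0108, 0.1333]
tool_rot: [-3.142, -0.0, 2.813]
force: [-0.2, 0.6, -2.5]
grip_width: 0.0123
```

Run:
```python
from fit import *
f=snap('wrist','w11'); s=f['s']; print(s['clock'],s['position'],s['tool_rot'],s['grip_width'],s['force'],s['moment'])
fs=snap('side','s11')
cv2.imwrite('pics/z11.png',np.hstack([f['frame'][130:400,140:420],cv2.resize(fs['frame'][200:300,220:330],(297,270),interpolation=cv2.INTER_CUBIC)])[:,:,::-1])
```

```text
19.2 [ 0.55216936 -0.01083577  0.13326245] [-3.14156466e+00 -5.98701137e-06  2.81274926e+00] 0.012344295195866247 [-0.21704862  0.5882577  -2.48150041] [-0.01054335  0.04931581 -0.0125243 ]
```

View pics/z11.png

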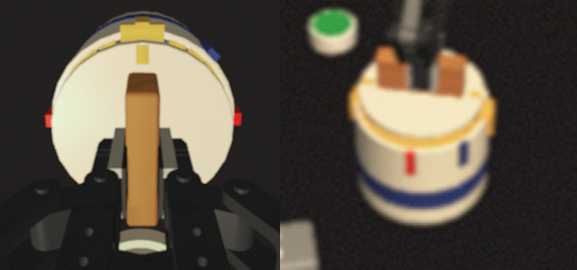

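There is no contact force with the plug about 5 mm inside the mouth, so the lugs are in the notches. Pressing home.

move_arm(
  motion=[
    [[0,0,-3],[0,0,0]],
    [[0,0,-6],[0,0,0]],
    [[0,0,-8],[0,0,0]],
    [[0,0,-9],[0,0,0]],
    [[0,0,-9],[0,0,0]],
  ],
)

```text
clock: 19.92
position: [0.5521, -0.0109, 0.1251]
tool_rot: [3.141, 0.0, 2.813]
force: [-7.6, -1.1, 19.0]
grip_width: 0.0128
```

Run:
```python
from fit import *
f=snap('wrist','w12'); s=f['s']; print(s['clock'],s['position'],s['tool_rot'],s['grip_width'],s['force'],s['moment'])
fs=snap('side','s12')
cv2.imwrite('pics/z12.png',np.hstack([f['frame'][130:400,140:420],cv2.resize(fs['frame'][200:300,220:330],(297,270),interpolation=cv2.INTER_CUBIC)])[:,:,::-1])
```

```text
19.925 [ 0.55209967 -0.01086599  0.12508992] [3.14148307e+00 7.97930303e-05 2.81259062e+00] 0.012841987572569732 [-7.60340937 -1.14310841 18.99313649] [ 0.12660857  1.58356622 -0.0066376 ]
```

View pics/z12.png

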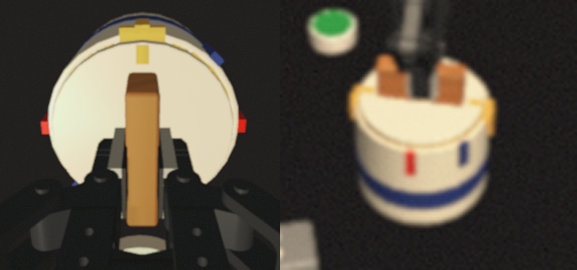

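The lid is home: TCP z is 0.1251, exactly as predicted, with a 19 N seating force. A lateral force of -7.6 N calls for about 1 mm in -x. First half of the twist now, clockwise, about the lid axis.

move_arm(
  motion=[
    [[-0.8,0,0],[0,0,0]],
    [[-1,-0.1,0],[0,0,-0.08]],
    [[-1.1,-0.2,0],[0,0,-0.16]],
    [[-1.3,-0.4,0],[0,0,-0.24]],
    [[-1.4,-0.6,0],[0,0,-0.32]],
    [[-1.5,-0.7,0],[0,0,-0.4]],
    [[-1.5,-0.7,0],[0,0,-0.4]],
  ],
)

```text
clock: 20.9
position: [0.5517, -0.0112, 0.1251]
tool_rot: [3.14, 0.002, 2.412]
force: [1.7, 1.4, 10.1]
grip_width: 0.0122
```

Run:
```python
from fit import *
s=observe(); print(s['clock'],s['position'],s['tool_rot'],s['grip_width'],s['force'],s['moment'])
```

```text
20.9 [ 0.55174459 -0.01124056  0.12509411] [3.13979877e+00 1.69591282e-03 2.41174464e+00] 0.012221088773143669 [ 1.69824464  1.36782062 10.127766  ] [ 0.28374629 -0.17355776 -0.10563452]
```

move_arm(
  motion=[
    [[-0.2,-0.2,0],[0,0,-0.08]],
    [[-0.4,-0.4,0],[0,0,-0.16]],
    [[-0.5,-0.5,0],[0,0,-0.24]],
    [[-0.6,-0.6,0],[0,0,-0.32]],
    [[-0.7,-0.7,0],[0,0,-0.385]],
    [[-0.7,-0.7,0],[0,0,-0.385]],
    [[-0.7,-0.7,0],[0,0,-0.385]],
  ],
)

```text
clock: 21.78
position: [0.5511, -0.0118, 0.1251]
tool_rot: [3.139, 0.001, 2.028]
force: [1.1, 2.3, 9.5]
grip_width: 0.0121
```

Run:
```python
from fit import *
f=snap('wrist','w13'); s=f['s']; print(s['clock'],s['position'],s['tool_rot'],s['grip_width'],s['force'],s['moment'])
fs=snap('side','s13'); ft=snap('top','top13')
cv2.imwrite('pics/z13.png',np.hstack([f['frame'][130:400,140:420],cv2.resize(fs['frame'][200:300,220:330],(297,270),interpolation=cv2.INTER_CUBIC)])[:,:,::-1])
cv2.imwrite('pics/r13.png',np.hstack([rect(f,.55,-.01,.092,.07)])[:,:,::-1])
```

```text
21.775 [ 0.5511027  -0.0118124   0.12509348] [3.13910912e+00 6.86540708e-04 2.02801625e+00] 0.012100167840124876 [1.08707867 2.34839544 9.48179699] [ 0.51122067 -0.24616094  0.00359199]
```

View pics/z13.png

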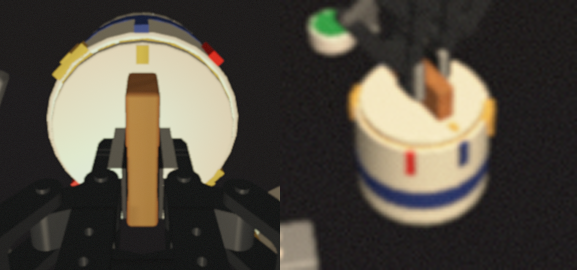

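View pics/r13.png

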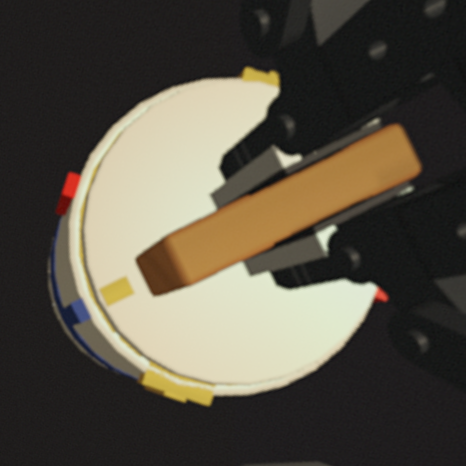

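View pics/top13.png

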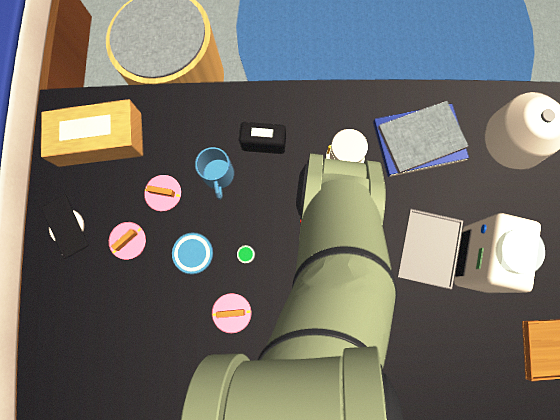

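The lid's lug mark (141,55) now lines up with the blue mark (141,25) in the wrist crop. The side view shows the lid flush on the rim, and the bystanders have not moved. Holding.

move_arm(
  motion=[
    [[0,0,0],[0,0,0]],
    [[0,0,0],[0,0,0]],
    [[0,0,0],[0,0,0]],
    [[0,0,0],[0,0,0]],
    [[0,0,0],[0,0,0]],
    [[0,0,0],[0,0,0]],
    [[0,0,0],[0,0,0]],
  ],
)

```text
clock: 22.8
position: [0.5511, -0.0118, 0.1251]
tool_rot: [3.139, 0.001, 2.028]
force: [1.6, 2.0, 10.7]
grip_width: 0.0121
```

Run:
```python
from fit import *
f=snap('wrist','w14'); s=f['s']; print(s['clock'],s['position'],s['tool_rot'],s['grip_width'],s['force'],s['moment'])
job_done()
```

```text
22.8 [ 0.55107413 -0.01181709  0.12509302] [3.13912009e+00 5.70307038e-04 2.02804275e+00] 0.012080916698204576 [ 1.63634219  1.99980349 10.66375137] [ 0.46490945 -0.21020163  0.00067601]
the job is handed in; nothing more can be done
```

I dropped both tablets into the jar, set the lid home and twisted it clockwise 45° to the blue mark. I held it there for about 0.9 s and handed the job in at 22.8 s with the lid still gripped.

**Last checks:**
- **Turn:** the tool turned 0.785 rad, and the lid's lug mark lined up with the blue mark in the wrist picture.
- **Seat and grip:** the TCP stood at z = 0.1251 m, the predicted height for fully home, with about 10 N pressing down. The jaws were steady on the bar at 12.1 mm.
- **Bystanders:** the last top picture shows the tin, remote, candle, mug and clock where they started, as far as the arm let them be seen.

**Unconfirmed or disagreeing:**
- **Tablets in the jar:** I could not see them there after the drops. A blue surface at about z = 0.055 m seems to hide the floor. I inferred they were inside because the tray was empty and nothing lilac showed on the table.
- **Cameras:** the wrist and top cameras disagreed by 2–4 mm. I made the lid and jar measurements with the same camera geometry so the error would cancel.
- **Spring torque:** the wrist moment about z read almost zero at the end, though the spring should give about 0.1 N m. Friction may hide it, so the evidence for the turn is the picture and the tool angle.

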